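# Lock the bench polisher on

### The job

Switch the bench polisher to continuous running: squeeze its big paddle trigger all the way down first, then, with the trigger still down, push in the round lock-on button on the side of the raised switch cheek, and ease the trigger up with the button still pushed in until it catches. Let go so that it stays locked on by itself, and leave the jar, mug and spanner where they are.

Things in the scene. Friction and masses are not known exactly. Their poses are not given: they have to be found in the camera images.
- polisher: Fixed bench polisher, 375 mm long. Origin on the bench under its middle; x from handle (-x) to felt wheel, z up. Black handle block x -175 to -10, y -36 to +50, top 62 mm high, with the paddle trigger on it. Grey motor x -15 to 135 mm, top 127 mm high; wheel 136 mm diameter, x 168 to 196 mm. Yaw within 0.5 rad of straight.
- trigger_pad (a point): Centre of the trigger's flat upper face; moves with it. The trigger is a grey ribbed paddle 80 mm long (polisher x -130 to -50 mm), 52 mm wide (y -30 to +22 mm). The point is at x -90, y -4 mm of the polisher, 84 mm above the bench when released, 64 mm when squeezed fully. z up.
- button_face (a point): Centre of the outer face of the round steel lock-on button, 24 mm diameter, on the cheek's outer (+y) side; moves with it. At x -90, y +62 mm of the polisher when out (12 mm proud of the cheek), y +52 mm when fully in (2 mm proud); 88 mm above the bench, 24 mm above the face of the fully squeezed trigger.
- cheek_top (a point): Middle of the top of the raised black switch cheek, a fixed wall along the trigger's +y side: 64 mm long (polisher x -122 to -58 mm), 24 mm thick (y +26 to +50 mm), top 104 mm above the bench; the point is at x -90, y +38 mm. Fingers can straddle it from above: one on the trigger, the other outside the cheek by the button.
- trigger (a joint): How far the trigger is pressed, straight down, in m: 0 released to 0.020 fully squeezed (hard stop); beyond about 0.0125 the lock button is free to go in. A spring pushes it up with 4 N at the top, 8 N at the bottom. Locked on, it rests at about 0.010.
- lock_button (a joint): How far the button is in, towards the polisher's -y, m: 0 out, 0.010 fully in (hard stop); spring 0.5 to 1.2 N. Blocked at about 0.001 until the trigger is beyond about 0.0125. If the trigger is let up while the button is in, it rises to about 0.010 and hooks the button, and both stay. Squeezing the trigger fully again frees the button.
- compound_jar: Bystander: aluminium screw jar of polishing compound, 60 mm diameter, 75 mm tall. Origin under its centre.
- mug: Bystander: white mug, 80 mm diameter, 90 mm tall. Origin under its centre, handle at its +y.
- spanner: Bystander: steel spanner 200 mm long lying along its x. Origin on the bench under its middle.

How it is judged:
On the way, in this order (a step that is already met when the one before it is completed fails the run):
1. the trigger is squeezed down, the button still out (value of joint trigger above 0.013 m and value of joint lock_button below 0.004 m), for 0.1 s.
2. the button is pushed in while the trigger is held down (value of joint trigger above 0.0125 m and value of joint lock_button above 0.006 m), for 0.1 s.
At the end, for the whole second after the job is handed in: The trigger has risen onto its latch and stays there, pressed between 8 and 12.3 mm, and the lock-on button stays in, more than 6 mm (value of joint trigger between 0.008 and 0.0123 m and value of joint lock_button above 0.006 m); the robot touches nothing.
It fails at once if the jar, mug or spanner is moved by more than 30 mm or the mug or jar is tipped over (distance of any of compound_jar, mug, spanner from where it was at the start of the episode above 0.03 m or angle between any of mug, compound_jar's own z axis and vertical above 0.6 rad).
It also fails if it takes over 32 s, if anything falls off the work surface, if the arm or the gripper's body presses on something with over 40 N, if the wrist force passes 120 N, or if a joint passes its speed limit or range.

### The arm

A 6-joint arm with a two-finger parallel gripper is mounted at the origin on the work surface. World frame = base frame: x ahead of the robot, y to its left, z up, the work surface at z = 0. Lengths are in m, angles in rad, forces in N, time in s.
With the tool pointing down it reaches from about 0.275 to 0.975 m from the base axis. Payload 8.4 kg.
Tool frame: the origin (TCP) lies at the very end of the fingers, on their centre line; the grasp point (between the pads) lies 19 mm behind it (r.tcp_to_grasp is the distance from the TCP to the grasp point, in m); z points along the fingers, y is the direction in which the jaws open and shut (so a half turn about z gives the same grasp; the last joint's range is limited). The gripper opens to 92 mm and grips with 3 to 60 N. Pads are 20 mm wide; open, the fingers measure 128 mm over their backs; the gripper's body (75 mm by 189 mm) begins 69 mm behind the grasp point.
Start: joints at [1.109, 0.353, 1.633, -0, 1.155, -0.002], TCP at [0.277, 0.56, 0.215] pointing down, gripper open.
Joint ranges: [-2.63, 2.63], [-0.92, 2.1], [0.06, 2.66], [-1.3, 4.44], [0, 2.69], [-3.02, 3.02]. Speed limits (rad/s): [2.22, 2.22, 2.79, 3.14, 3.14, 3.14].

### API

Orientations are given as a unit quaternion [w, x, y, z].
In Python, from bench import r gives the robot as it stands. The module is installed in compiled form; this text tells all that it offers.
- The arm moves only by the tool send_rows, never from a script. Its argument "targets" is a list of rows, each an object with "xyz": the shift along the tool's x, y, z in cm, a list of three; "turn": the turn about the tool's z in rad. A call has 1 to 10 rows; each row shifts and turns the pose as measured when the row begins, along the tool's axes as they then stand; what a row does not reach is not made up. A row lasts 1/8 s, in which the tool goes at most 62.5 mm and 10.7 degrees, less where a joint would pass 70% of its speed; a pose out of reach is approached as far as the arm can. A call is refused whole if a number of a shift passes 6.25 or a number of a turn 0.188, either way. A call with a gripper value outside its range is refused whole. "grip" is the finger opening in cm, from 0 to 9.19, set as the call begins (left out, the last holds). The fingers move at their own pace and stop on an object; "grip_force" is the grip in N (left out, the last holds). Time passes only in rows, so rows that do not move let the fingers close. It gives the time, the measured TCP pose, the force and the opening at its end, in the units of the state.
- r.read_state(): the state, without advancing time (a new reading comes with each control period).
- r.get_image(name): name is "scene" or "top"; returns (picture, depth): 480x640x3 uint8, blue, green, red; 480x640 float32, m along the optical axis (not along the pixel's ray), 0 where there is no reading.
- r.camera_info(name): a dict with "mtx" (3x3 intrinsics, pixels), "rvec" (rotation vector, rad) and "tvec" (3), from world to camera coordinates, as OpenCV has them. Camera axes: x right, y down, z forward; pixel columns grow to the right and rows downward; lengths in m; the calibration is good to about 2 mm. A picture is of the moment at which its call begins. camera_info takes no time and is no camera call.
- r.job_done(): hands the job in, once; it reports no verdict.
Trained networks look in the newest picture that a camera, given by its name, has taken for a name from the list of things; names that differ only in an ending like _2 or _b are one class to them, and where a whole thing is asked for, a point or a joint stands for the part that bears it (a point fixed in the world has none). Each returns a list of dicts, best first, with "score" (0 to 1); they miss things now and then, are a little off and sometimes report something else, mostly with a low value. They report only what shows in the picture. A call takes as long as a camera call.
- r.trace(camera, label): "region" (480x640 bool, what is visible of it) and "bbox" ([left, top, right, bottom] in pixels, round what is visible of it).
The state is a dict: "t": time; "qpos": joint angles; "joint_vel": joint speeds; "effort": joint torques, N m; "tool_pos": TCP position; "tool_rot": TCP orientation; "ft_force": force on the tool from outside, world axes, zero at the start; "moment": the same for the moment, N m; "gripper_width": finger opening in m.
Only numpy, scipy, OpenCV 4.12 (cv2) and the standard library are available. Lean on these libraries where they do the work, as an engineer would, in place of code of your own. Each camera call takes 0.05 s, during which the arm holds its last target.

## Working session

There is one attempt and no reset: what is moved stays moved. The work goes in short steps, Python scripts to look and compute and a tool call to move; the robot and the scene stay as the last step left them, time stands still between calls to the robot, and variables do not carry over. Pictures are saved under pics/ and viewed, and the job is handed in when it is done.

Besides the shell and the picture viewer there is one more tool, called as name(argument=value, ...), one argument or row to a line, values as JSON. send_rows: Moves the arm, as the interface text tells. Its arguments: {"type":"object","properties":{"targets":{"type":"array"},"grip":{"type":"number"},"grip_force":{"type":"number"}},"required":["targets"]}

```bash
mkdir -p pics; python3 - <<'E'
from bench import r
import cv2
s=r.read_state(); print({k:(v if not hasattr(v,'round') else v) for k,v in s.items()})
for n in("scene","top"):
    im,d=r.get_image(n); cv2.imwrite(f"pics/{n}0.png",im); print(n,r.camera_info(n))
    for l in ["polisher","trigger_pad","button_face","cheek_top","compound_jar","mug","spanner"]:
        o=r.trace(n,l)
        print(l,[(round(float(x['score']),2),[int(b) for b in x['bbox']]) for x in o[:2]])
E
```

```text
{'t': 0.0, 'qpos': array([ 1.10860192e+00,  3.53634924e-01,  1.63417208e+00, -1.02839242e-05,
        1.15521855e+00, -2.38945591e-03]), 'joint_vel': array([ 0.0005479 ,  0.00030211, -0.00029729, -0.00104085,  0.0008429 ,
       -0.00187062]), 'effort': array([ 1.53407480e-03, -5.93841827e+01, -3.34212935e+01,  6.96191099e-02,
        2.34976213e-02, -1.38810115e-04]), 'tool_pos': array([0.27711988, 0.5596155 , 0.21385573]), 'tool_rot': array([-1.60357414e-04,  2.27880482e-01,  9.73688848e-01, -6.98294088e-04]), 'ft_force': array([0.0336397 , 0.81132351, 0.00125703]), 'moment': array([ 0.01901848, -0.02937647,  0.01006783]), 'gripper_width': 0.09155804735016615}
scene {'mtx': array([[498.78258844,   0.        , 315.40535692],
       [  0.        , 498.78258844, 239.29672685],
       [  0.        ,   0.        ,   1.        ]]), 'rvec': array([ 1.55663895,  2.33602636, -0.61306765]), 'tvec': array([ 0.19978808, -0.48290386,  1.25574071])}
polisher [(0.97, [143, 177, 344, 338])]
trigger_pad [(0.72, [264, 186, 310, 236]), (0.46, [315, 283, 363, 357])]
button_face []
cheek_top [(0.64, [146, 178, 341, 340])]
compound_jar [(0.92, [159, 211, 199, 253])]
mug [(0.62, [314, 285, 364, 356])]
spanner [(0.82, [179, 138, 259, 195])]
top {'mtx': array([[477.72019095,   0.        , 327.05745544],
       [  0.        , 477.72019095, 243.27132741],
       [  0.        ,   0.        ,   1.        ]]), 'rvec': array([ 2.12216212, -2.15054483,  0.15221758]), 'tvec': array([0.04170336, 0.61177586, 0.93337148])}
polisher [(0.86, [316, 110, 434, 308]), (0.5, [326, 244, 329, 254])]
trigger_pad [(0.9, [336, 236, 377, 281])]
button_face []
cheek_top [(0.76, [314, 112, 432, 307])]
compound_jar [(0.63, [425, 191, 458, 221])]
mug [(0.96, [250, 162, 296, 211])]
spanner [(0.76, [437, 254, 475, 349])]
```

View pics/scene0.png

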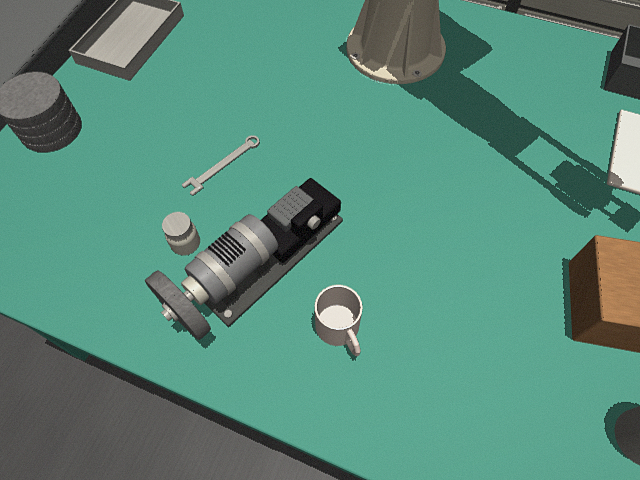

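View pics/top0.png

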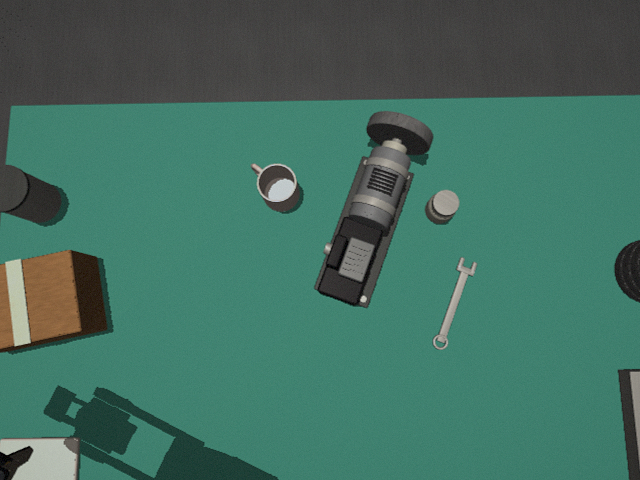

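The scene view shows the polisher at about (245,260) with its button at (314,222). In the top view the trigger is at (357,258), the button at (327,249) and the wheel at (400,133). Next I'll measure the pose from depth.

```bash
cat > h.py <<'E'
from bench import r
import numpy as np, cv2
def cloud(n):
    im,d=r.get_image(n); c=r.camera_info(n); K=c['mtx']; R=cv2.Rodrigues(np.array(c['rvec']))[0]; t=np.array(c['tvec']).reshape(3)
    v,u=np.mgrid[:480,:640]; 
    P=np.stack([(u-K[0,2])/K[0,0]*d,(v-K[1,2])/K[1,1]*d,d],-1)
    W=(P-t)@R; W[d==0]=np.nan
    return im,W
def proj(n,p):
    c=r.camera_info(n); return cv2.projectPoints(np.array(p,float).reshape(-1,3),np.array(c['rvec']),np.array(c['tvec']),c['mtx'],None)[0].reshape(-1,2)
E
python3 - <<'E'
from h import *
out={}
for n in("top","scene"):
    im,W=cloud(n)
    m=r.trace(n,"trigger_pad")[0]['region']; p=W[m]; p=p[np.isfinite(p[:,0])]
    print(n,"trig n",len(p),np.median(p,0),np.percentile(p[:,2],[5,25,50,75,95]))
    q=p[abs(p[:,2]-np.median(p[:,2]))<.006]
    rect=cv2.minAreaRect((q[:,:2]*1000).astype(np.float32)); print(rect)
    m=r.trace(n,"polisher")[0]['region']; p=W[m]; p=p[np.isfinite(p[:,0])]; out[n]=p
    print(np.percentile(p[:,2],[1,50,99]))
    for lab,lo,hi in(("cheek",.100,.108),("block",.057,.067)):
        # points near handle
        tc=np.median(W[r.trace(n,'trigger_pad')[0]['region']],0) if False else q.mean(0)
        s=p[(p[:,2]>lo)&(p[:,2]<hi)&(np.hypot(*(p[:,:2]-tc[:2]).T)<.13)]
        print(lab,len(s),s.mean(0)); print(cv2.minAreaRect((s[:,:2]*1000).astype(np.float32)))
    for l in ["compound_jar","mug","spanner"]:
        m=r.trace(n,l)[0]['region'];a=W[m];print(l,np.nanmedian(a,0),np.nanmin(a,0),np.nanmax(a,0))
    np.save(n+"_pol.npy",p)
    np.save(n+"_W.npy",W)
print(r.read_state()['t'])
E
```

```text
top trig n 1025 [ 0.57435872 -0.02402451  0.08414292] [0.08127028 0.08301504 0.08414292 0.08532651 0.08695944]
((574.3837280273438, -24.259174346923828), (51.3652229309082, 79.42139434814453), 69.05101776123047)
[1.34530384e-04 8.70179771e-02 1.52047854e-01]
cheek 529 [ 0.6062283  -0.00141489  0.10392666]
((623.172607421875, -29.06085205078125), (83.67695617675781, 164.9197998046875), 61.17331314086914)
block 1860 [ 0.56872126 -0.01080597  0.06191785]
((575.58203125, -13.154678344726562), (85.66495513916016, 163.90748596191406), 69.32817840576172)
compound_jar [ 0.68230278 -0.20116596  0.07325735] [ 0.65841843 -0.25464024 -0.0028902 ] [ 0.73386481 -0.17759723  0.07994926]
mug [0.7411204  0.13735039 0.03518062] [ 0.68924166  0.09279502 -0.00312663] [0.79797478 0.20012369 0.09551518]
spanner [ 0.49055828 -0.23078838  0.00673034] [ 0.39409903 -0.28470904 -0.00504272] [ 0.58330173 -0.18212661  0.01231655]
scene trig n 1041 [ 0.58377603 -0.02522603  0.08254956] [0.06384201 0.08120738 0.08254956 0.08363236 0.08523667]
((576.919189453125, -23.736705780029297), (52.78270721435547, 80.60980987548828), 70.33470916748047)
[0.00297177 0.0896106  0.15120467]
cheek 504 [0.61734066 0.00523185 0.10301908]
((626.6585693359375, -26.339508056640625), (81.90300750732422, 163.81329345703125), 59.98673629760742)
block 1298 [ 0.57656181 -0.00198334  0.06078534]
((596.986083984375, -18.078292846679688), (85.48377990722656, 201.87937927246094), 69.50144958496094)
compound_jar [ 0.69920763 -0.19540887  0.06416413] [ 0.63065886 -0.24035307 -0.00384983] [ 0.72119737 -0.17503634  0.07889703]
mug [0.72557689 0.13422148 0.04156321] [ 0.65496262  0.07866575 -0.00445978] [0.78452217 0.19136334 0.09213782]
spanner [ 0.49601286 -0.22994914  0.00518478] [ 0.38793344 -0.28685592 -0.00702565] [ 0.58827758 -0.18060717  0.01067731]
1.4
```

```bash
cat >> h.py <<'E'
from scipy.spatial.transform import Rotation as Ro
yaw=-0.359; T=np.array([.5755,-.024])
X=np.array([np.cos(yaw),np.sin(yaw)]); Y=np.array([-X[1],X[0]])
def pol(x,y): return T+(x+.090)*X+(y+.004)*Y   # polisher xy -> world
def go(x,y,z):
    s=r.read_state(); q=s['tool_rot']; R=Ro.from_quat([q[1],q[2],q[3],q[0]]).as_matrix()
    d=np.r_[pol(x,y),z]-s['tool_pos']
    a=np.arctan2(R[1,1],R[0,1])-np.arctan2(Y[1],Y[0])
    e=s['tool_pos'][:2]-T
    print("t",round(s['t'],3),"tool shift cm",np.round(R.T@d*100,2),"turn",round(float(a),3),"in pol mm",np.round([e@X*1000-90,e@Y*1000-4,s['tool_pos'][2]*1000],1),"R z",np.round(R[:,2],3),"F",np.round(s['ft_force'],2),"w",round(s['gripper_width'],4))
E
python3 - <<'E'
from h import *
W=np.load("top_W.npy"); Ws=np.load("scene_W.npy")
for w in(W,Ws):
    a=np.array([.277,.56]); b=pol(-.09,.031); u=(b-a)/np.linalg.norm(b-a)
    d=w[...,:2]-a; s=d@u; n=d@np.array([-u[1],u[0]])
    for k in np.arange(-.1,.75,.1):
        m=(s>k)&(s<k+.1)&(abs(n)<.13); print(round(k,1),m.sum(),np.round(w[m][:,2].max(),3) if m.any() else None,end=' | ')
    print()
# check yaw/position with full cloud: expected features
for n in("top","scene"):
    p=np.load(n+"_pol.npy"); e=p[:,:2]-T; l=np.c_[e@X-.09,e@Y-.004,p[:,2]]*1000
    m=(l[:,2]>100)&(l[:,2]<108)&(l[:,0]<-30); print(n,"cheek",np.percentile(l[m],[2,50,98],axis=0)[:,:2].round(1).tolist())
    m=(l[:,0]>165); print("wheel",np.percentile(l[m],[2,50,98],axis=0).round(1).tolist())
    m=(l[:,1]>53)&(l[:,2]>70)&(l[:,0]<-50)&(l[:,0]>-130);print("button",m.sum(),np.percentile(l[m],[2,50,98],axis=0).round(1).tolist())
    m=(l[:,2]>125)&(l[:,0]>0)&(l[:,0]<130);print("motor top",np.percentile(l[m],[2,50,98],axis=0).round(1).tolist())
go(-.09,.031,.2)
E
```

```text
-0.1 6303 0.02 | 0.0 7020 0.349 | 0.1 6554 0.115 | 0.2 6047 0.007 | 0.3 5931 0.009 | 0.4 5811 0.008 | 0.5 5773 0.104 | 0.6 5816 0.123 | 0.7 6017 0.134 | 
-0.1 2858 0.016 | 0.0 3995 0.107 | 0.1 5368 0.111 | 0.2 5459 0.004 | 0.3 5498 0.005 | 0.4 5579 0.004 | 0.5 5343 0.103 | 0.6 5935 0.12 | 0.7 6010 0.131 | 
top cheek [[-121.0, 25.7], [-91.3, 37.2], [-60.9, 51.3]]
wheel [[166.0, -64.5, 0.3], [168.3, -1.4, 122.3], [251.7, 61.8, 153.4]]
button 40 [[-101.9, 53.3, 91.2], [-92.2, 56.1, 97.9], [-80.5, 59.8, 100.6]]
motor top [[4.4, -23.9, 125.1], [62.4, -1.3, 127.5], [126.1, 21.1, 131.3]]
scene cheek [[-117.6, 28.5], [-87.1, 40.1], [-58.5, 50.9]]
wheel [[169.9, -48.4, 42.1], [186.6, 21.0, 135.4], [205.5, 66.9, 152.6]]
button 111 [[-98.0, 53.2, 78.4], [-86.5, 60.7, 94.3], [-77.7, 63.4, 99.9]]
motor top [[6.2, -22.2, 125.1], [66.6, 1.5, 126.7], [126.3, 23.0, 129.4]]
t 1.4 tool shift cm [-52.29 -35.63   1.46] turn -0.101 in pol mm [-574.4  438.1  214.6] R z [-0. -0. -1.] F [ 0.21  0.49 -0.99] w 0.092
```

send_rows(
  targets=[
    {"xyz": [0,0,0],"turn": -0.1},
    {"xyz": [-4,-3.4,0],"turn": 0},
    {"xyz": [-4,-3.4,0],"turn": 0},
    {"xyz": [-4,-3.4,0],"turn": 0},
    {"xyz": [-4,-3.4,0],"turn": 0},
    {"xyz": [-4,-3.4,0],"turn": 0},
    {"xyz": [-4,-3.4,0],"turn": 0},
    {"xyz": [-4,-3.4,0],"turn": 0},
    {"xyz": [-4,-3.4,0],"turn": 0},
    {"xyz": [-4,-3.4,0],"turn": 0},
  ],
  grip=7.8,
  grip_force=12,
)

```text
t: 2.65
tool_pos: [0.5146, 0.1394, 0.2154]
tool_rot: [0.002, 0.174, 0.985, 0.002]
ft_force: [0.1, 1.1, 0.7]
gripper_width: 0.0781
```

```bash
python3 -c "
from h import *
go(-.09,.031,.2)"
```

```text
t 2.65 tool shift cm [-11.35  -9.77   1.53] turn 0.009 in pol mm [-204.4  127.6  215.4] R z [ 0.004  0.003 -1.   ] F [0.11 1.06 0.68] w 0.0781
```

send_rows(
  targets=[
    {"xyz": [-4,-3.5,0],"turn": 0.009},
    {"xyz": [-4,-3.5,0],"turn": 0},
    {"xyz": [-3,-2.5,1],"turn": 0},
    {"xyz": [0,0,1],"turn": 0},
  ],
)

```text
t: 3.15
tool_pos: [0.5889, 0.0044, 0.1962]
tool_rot: [0.004, 0.181, 0.984, 0.002]
ft_force: [-0.1, 0.3, 0.4]
gripper_width: 0.0781
```

```bash
python3 -c "
from h import *
go(-.09,.031,.13)"
```

```text
t 3.15 tool shift cm [0.31 0.33 6.62] turn -0.004 in pol mm [-87.4  27.3 196.2] R z [ 0.008  0.003 -1.   ] F [-0.09  0.31  0.43] w 0.0781
```

send_rows(
  targets=[
    {"xyz": [0.1,0.2,3.5],"turn": 0},
    {"xyz": [0.1,0.1,3],"turn": 0},
    {"xyz": [0,0,0],"turn": 0},
  ],
)

```text
t: 3.52
tool_pos: [0.5872, 0.0097, 0.1289]
tool_rot: [0.003, 0.181, 0.983, 0.003]
ft_force: [-0.4, -0.7, 1.2]
gripper_width: 0.0783
```

```bash
python3 -c "
from h import *
im,_=r.get_image('top'); im2,_=r.get_image('scene')
a=cv2.resize(im[180:340,240:440],(800,640))[:600]; b=cv2.resize(im2[130:290,200:400],(750,600))
cv2.imwrite('pics/a1.png',cv2.resize(np.hstack([a[:,:750],b]),(800,320)))
go(-.09,.031,.09)"
```

```text
t 3.625 tool shift cm [ 0.14 -0.16  4.14] turn -0.005 in pol mm [-89.   32.3 131.4] R z [ 0.011  0.004 -1.   ] F [ 0.61 -0.07 -0.27] w 0.0781
```

View pics/a1.png

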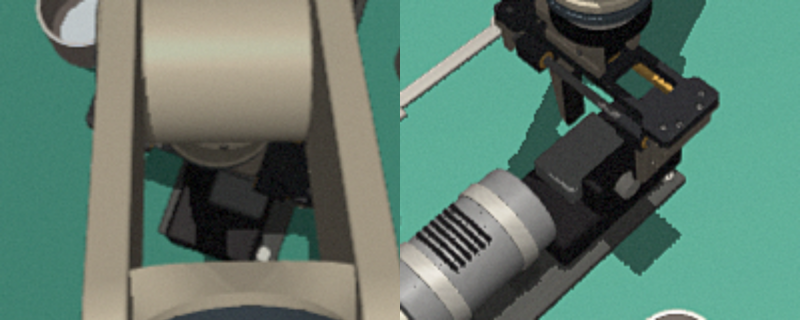

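The scene view (right half) shows the gripper above the handle, with one finger above the trigger and the other outside the cheek by the button. I'll descend now.

send_rows(
  targets=[
    {"xyz": [0.1,-0.1,2],"turn": 0},
    {"xyz": [0,0,1.8],"turn": 0},
    {"xyz": [0,0,0],"turn": 0},
  ],
)

```text
t: 4.0
tool_pos: [0.5911, 0.0102, 0.0966]
tool_rot: [0.008, 0.181, 0.984, 0.004]
ft_force: [-0.9, -0.1, -0.7]
gripper_width: 0.0783
```

```bash
python3 -c "
from h import *
for i in range(3): 
    go(-.09,.031,.067); r.get_image('scene')"
```

```text
t 4.0 tool shift cm [ 0.31 -0.28  2.95] turn -0.004 in pol mm [-87.4  33.5  96.6] R z [ 0.018  0.004 -1.   ] F [-0.92 -0.09 -0.7 ] w 0.0783
t 4.05 tool shift cm [ 0.36 -0.3   3.03] turn -0.004 in pol mm [-86.8  33.7  97.3] R z [ 0.019  0.004 -1.   ] F [ 0.62  0.49 -0.47] w 0.0781
t 4.1 tool shift cm [ 0.39 -0.3   3.05] turn -0.004 in pol mm [-86.6  33.7  97.6] R z [ 0.019  0.004 -1.   ] F [0.66 0.17 0.21] w 0.0781
```

send_rows(
  targets=[
    {"xyz": [0.2,-0.2,1.0],"turn": 0},
    {"xyz": [0.2,-0.1,0.8],"turn": 0},
    {"xyz": [0,0,0.8],"turn": 0},
    {"xyz": [0,0,0.5],"turn": 0},
  ],
)

```text
t: 4.65
tool_pos: [0.5897, 0.0086, 0.0679]
tool_rot: [0.012, 0.181, 0.983, 0.004]
ft_force: [-2.4, 0.6, 6.3]
gripper_width: 0.0781
```

```bash
python3 -c "
from h import *
for i in range(3): 
    go(-.09,.031,.066); r.get_image('scene')"
```

```text
t 4.65 tool shift cm [ 0.19 -0.05  0.19] turn -0.004 in pol mm [-88.2  31.5  67.9] R z [ 0.025  0.004 -1.   ] F [-2.37  0.65  6.32] w 0.0781
t 4.7 tool shift cm [ 0.18 -0.05  0.14] turn -0.004 in pol mm [-88.2  31.5  67.5] R z [ 0.024  0.004 -1.   ] F [-1.6   0.73  6.84] w 0.0777
t 4.75 tool shift cm [ 0.19 -0.05  0.18] turn -0.004 in pol mm [-88.2  31.5  67.8] R z [ 0.024  0.004 -1.   ] F [-1.93  0.59  7.02] w 0.0778
```

send_rows(
  targets=[
    {"xyz": [0.1,0,0.3],"turn": 0},
    {"xyz": [0,0,0.1],"turn": 0},
  ],
)

```text
t: 5.05
tool_pos: [0.5897, 0.0086, 0.0649]
tool_rot: [0.013, 0.181, 0.983, 0.004]
ft_force: [-3.6, 1.6, 14.0]
gripper_width: 0.0781
```

```bash
python3 -c "
from h import *
im2,_=r.get_image('scene')
cv2.imwrite('pics/a2.png',cv2.resize(im2[130:290,200:400],(750,600)))
for i in range(3): 
    go(-.09,.031,.065); r.get_image('scene')"
```

```text
t 5.1 tool shift cm [ 0.18 -0.05 -0.01] turn -0.004 in pol mm [-88.2  31.5  64.9] R z [ 0.027  0.004 -1.   ] F [-2.27  0.57 10.65] w 0.0777
t 5.15 tool shift cm [ 0.18 -0.05 -0.01] turn -0.004 in pol mm [-88.2  31.5  64.9] R z [ 0.027  0.004 -1.   ] F [-2.2   0.93  8.57] w 0.0776
t 5.2 tool shift cm [ 0.18 -0.05 -0.01] turn -0.004 in pol mm [-88.2  31.5  65. ] R z [ 0.027  0.004 -1.   ] F [-2.13 -0.3   8.94] w 0.0778
```

View pics/a2.png

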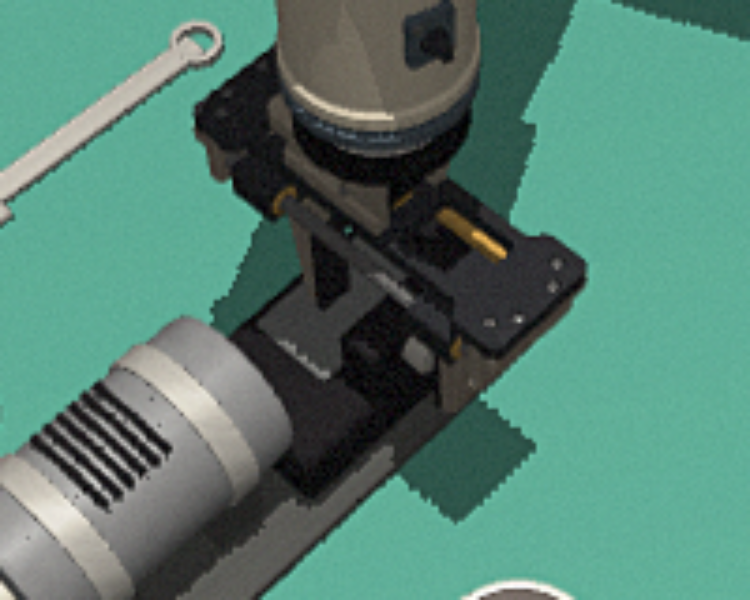

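The trigger is flush at about 19 mm with 9 N on it. The button at (418,355) is still out, just inside the outer finger at (460,370). I'll close the jaws to push it in.

send_rows(
  targets=[
    {"xyz": [0,0,0.1],"turn": 0},
    {"xyz": [0,0,0.1],"turn": 0},
    {"xyz": [0,0,0.1],"turn": 0},
    {"xyz": [0,0,0.1],"turn": 0},
  ],
  grip=4.2,
  grip_force=12,
)

```text
t: 5.75
tool_pos: [0.589, 0.0044, 0.0645]
tool_rot: [0.013, 0.179, 0.984, 0.001]
ft_force: [-4.4, 9.0, 14.0]
gripper_width: 0.0482
```

```bash
python3 -c "
from h import *
im2,_=r.get_image('scene')
cv2.imwrite('pics/a3.png',cv2.resize(im2[130:290,200:400],(750,600)))
for i in range(2): 
    go(-.09,.031,.065); r.get_image('scene')"
```

```text
t 5.8 tool shift cm [ 0.26  0.36 -0.05] turn -0.001 in pol mm [-87.4  27.4  64.5] R z [ 0.026 -0.003 -1.   ] F [-3.19  4.18 14.59] w 0.0484
t 5.85 tool shift cm [ 0.26  0.36 -0.06] turn -0.001 in pol mm [-87.4  27.4  64.5] R z [ 0.026 -0.003 -1.   ] F [-2.82  3.82 14.54] w 0.0483
```

View pics/a3.png

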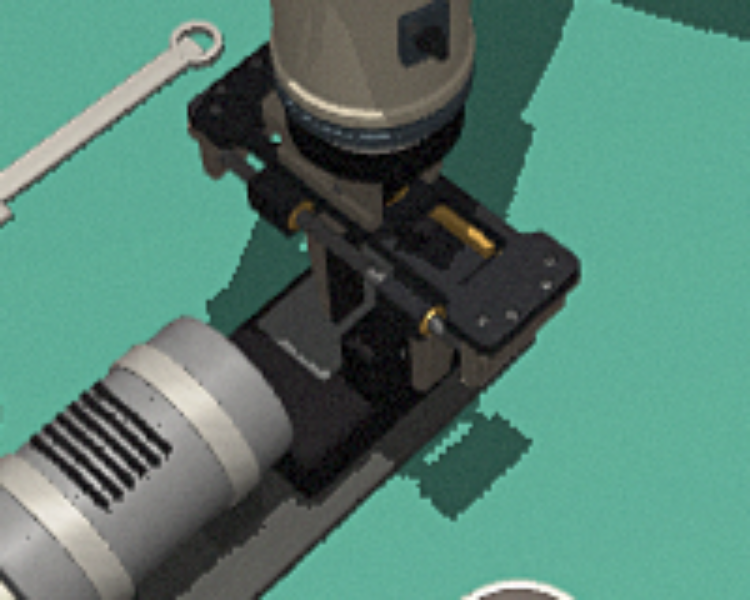

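The button is hidden behind the outer finger. That finger's inner face is at y≈51.5 mm, so the button is fully in, with the trigger at its stop. Next I'll ease up with the button still held.

send_rows(
  targets=[
    {"xyz": [0,-0.05,-0.3],"turn": 0},
    {"xyz": [0,-0.05,-0.3],"turn": 0},
    {"xyz": [0,-0.05,-0.3],"turn": 0},
    {"xyz": [0,-0.05,-0.3],"turn": 0},
  ],
)

```text
t: 6.4
tool_pos: [0.5899, 0.0078, 0.0753]
tool_rot: [0.015, 0.18, 0.984, 0.005]
ft_force: [2.9, 4.1, -3.2]
gripper_width: 0.042
```

```bash
python3 -c "
from h import *
for i in range(2): 
    go(-.09,.031,.080); r.get_image('scene')"
```

```text
t 6.4 tool shift cm [ 0.21  0.02 -0.48] turn -0.002 in pol mm [-87.7  30.8  75.3] R z [ 0.03   0.004 -1.   ] F [ 2.91  4.07 -3.18] w 0.042
t 6.45 tool shift cm [ 0.21  0.03 -0.46] turn -0.003 in pol mm [-87.8  30.8  75.5] R z [ 0.031  0.004 -1.   ] F [ 3.26  5.89 -2.03] w 0.0419
```

send_rows(
  targets=[
    {"xyz": [0,-0.05,-0.3],"turn": 0},
    {"xyz": [0,0,-0.2],"turn": 0},
  ],
)

```text
t: 6.75
tool_pos: [0.5892, 0.0081, 0.0797]
tool_rot: [0.014, 0.18, 0.983, 0.006]
ft_force: [1.9, 3.0, -3.2]
gripper_width: 0.042
```

send_rows(
  targets=[
    {"xyz": [0,0,-0.1],"turn": 0},
    {"xyz": [0,0,0],"turn": 0},
    {"xyz": [0,0,0],"turn": 0},
    {"xyz": [0,0,0],"turn": 0},
  ],
  grip=7.8,
)

```text
t: 7.25
tool_pos: [0.5882, 0.0068, 0.0804]
tool_rot: [0.014, 0.18, 0.983, 0.005]
ft_force: [-0.7, 0.6, -0.3]
gripper_width: 0.0777
```

```bash
python3 -c "
from h import *
im2,_=r.get_image('scene')
cv2.imwrite('pics/a4.png',cv2.resize(im2[130:290,200:400],(750,600)))
for i in range(2): 
    go(-.09,.031,.11); r.get_image('scene')"
```

```text
t 7.3 tool shift cm [ 0.03  0.22 -2.96] turn -0.004 in pol mm [-89.   29.3  80.4] R z [ 0.028  0.005 -1.   ] F [-0.26 -0.05 -0.45] w 0.0777
t 7.35 tool shift cm [ 0.03  0.21 -2.95] turn -0.004 in pol mm [-89.   29.3  80.4] R z [ 0.029  0.005 -1.   ] F [ 0.02  0.29 -0.31] w 0.078
```

View pics/a4.png

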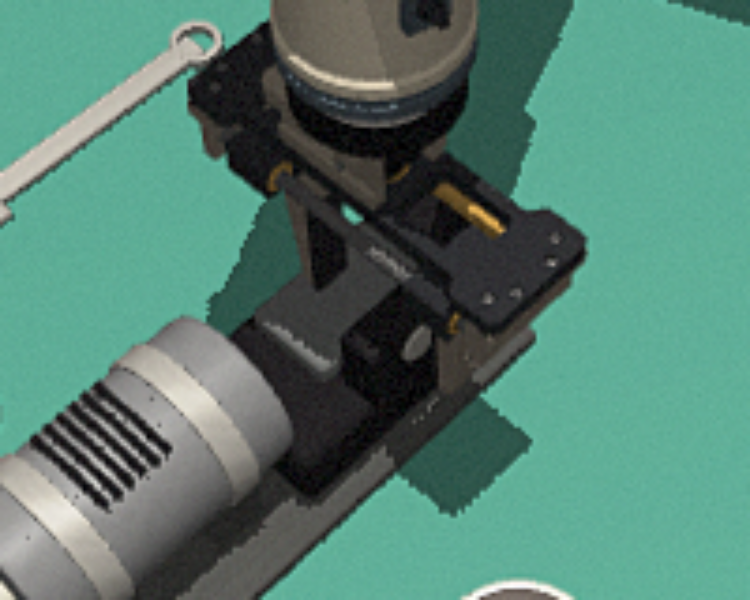

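The button at (416,343) stays flush with the finger away from it, and the trigger has only risen partway. The force is about zero. I'll retreat straight up.

send_rows(
  targets=[
    {"xyz": [0,0.1,-2],"turn": 0},
    {"xyz": [0,0,-3],"turn": 0},
    {"xyz": [0,0,-4],"turn": 0},
    {"xyz": [0,0,-4],"turn": 0},
    {"xyz": [3,2,-2],"turn": 0},
    {"xyz": [4,3,0],"turn": 0},
    {"xyz": [4,3,0],"turn": 0},
    {"xyz": [4,3,0],"turn": 0},
    {"xyz": [4,3,0],"turn": 0},
    {"xyz": [4,3,0],"turn": 0},
  ],
)

```text
t: 8.65
tool_pos: [0.4274, 0.2523, 0.2328]
tool_rot: [0.015, 0.183, 0.983, 0.006]
ft_force: [0.6, 0.5, -1.0]
gripper_width: 0.0781
```

```bash
python3 - <<'E'
from h import *
for n in("scene","top"):
    im,W=cloud(n)
    o=r.trace(n,"trigger_pad")[0]; p=W[o['region']]; print(n,o['score'],"trigger z",np.nanpercentile(p[:,2],[10,25,50,75]).round(4))
    # old trigger face centre area
    p=W.reshape(-1,3);p=p[np.isfinite(p[:,0])]; e=p[:,:2]-T; l=np.c_[e@X-.09,e@Y-.004,p[:,2]]*1000
    m=(abs(l[:,0]+90)<30)&(abs(l[:,1]+6)<14)&(l[:,2]>40)&(l[:,2]<110); print("face z",m.sum(),np.median(l[m,2]))
    m=(abs(l[:,0]+90)<10)&(abs(l[:,1]-56)<10)&(l[:,2]>80)&(l[:,2]<98); print("button y",m.sum(),np.percentile(l[m,1],[10,50,90]))
    for b in ["compound_jar","mug","spanner"]:
        a=W[r.trace(n,b)[0]['region']];print(b,np.nanmedian(a,0).round(3))
    if n=="scene": cv2.imwrite('pics/a5.png',cv2.resize(im[130:290,200:400],(750,600)))
go(-.09,.031,.2)
E
```

```text
scene 0.86 trigger z [0.0701 0.0714 0.0725 0.0736]
face z 393 72.69974437657429
button y 42 [51.41455772 52.75536405 53.56712236]
compound_jar [ 0.7   -0.195  0.063]
mug [0.726 0.134 0.043]
spanner [ 0.501 -0.231  0.006]
top 0.62 trigger z [0.0716 0.0728 0.0739 0.0751]
face z 424 74.12968833502946
button y 9 [49.36403058 49.89542698 50.79975064]
compound_jar [ 0.681 -0.201  0.073]
mug [0.742 0.137 0.035]
spanner [ 0.492 -0.231  0.007]
t 9.15 tool shift cm [-23.45 -16.81   3.61] turn -0.011 in pol mm [-323.6  201.2  232.5] R z [ 0.031  0.005 -1.   ] F [ 0.38  0.28 -0.34] w 0.078
```

View pics/a5.png

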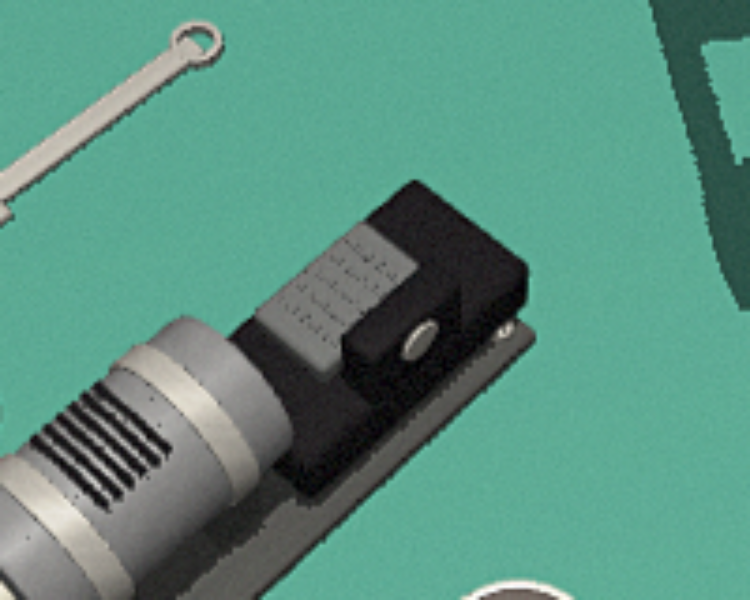

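The arm is clear of the polisher. The trigger sits at z≈73–74 mm (about 10 mm pressed), and the button at (420,340) is nearly flush. The trigger started at 82.5 mm (scene) and 84.1 mm (top), so both cameras agree on about 10 mm.

```bash
python3 -c "
from bench import r
print(r.job_done(), r.read_state()['t'])"
```

```text
the job is handed in; nothing more can be done
the job is handed in; nothing more can be done
```

The polisher looks locked on, and I handed the job in at about 9.2 s of the 32 s allowed; no verdict was reported.

**What I did:** I straddled the cheek and squeezed the trigger to about 19 mm with the button still out. I then closed the jaws to push the button fully in, with the trigger at its stop. I eased up about 11 mm with the button held, opened the jaws and backed away.

**Last checks, with the arm clear of everything:**
- **Trigger:** its face had dropped about 10 mm from its released height in both cameras (scene 82.5 to 72.7 mm, top 84.1 to 74.1 mm).
- **Button:** its face was at about y +52.8 mm in the scene camera and +49.9 mm in the top camera, against +52 mm expected when fully in. The top figure rests on only 9 depth points and may be the cheek edge.
- **Jar, mug and spanner:** their measured positions were within about 5 mm of the start, which is about measurement noise.
- **Force:** the wrist reading was about zero.

**Minor deviation:** the tool tilted by about 0.03 rad during the moves, with no visible effect.

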